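Clamp an offcut in the dowelling jig to the set force

ROBOT

A 6-joint arm with a two-finger parallel gripper is mounted at the origin on a cart in front of the work surface, level with it; the furniture and walls round the work are solid. World frame = base frame: x ahead of the robot, y to its left, z up, the work surface at z = 0. Lengths are in m, angles in degrees, forces in N, time in s.
With the tool pointing down it reaches from about 0.4 to 0.825 m from the base axis. Payload 7 kg.
Tool frame: the origin (TCP) lies midway between the tips of the shut fingers; the grasp point (between the pads) lies 19 mm behind it; z points along the fingers, y is the line along which they close (so a half turn about z gives the same grasp; the last joint's range is limited). The gripper opens to 88 mm and grips with 3 to 60 N. Pads are 19 mm wide; open, the fingers measure 130 mm over their backs; the gripper's body (78 mm by 193 mm) begins 47 mm behind the grasp point.
Start: joints at [91.335, 20.546, 0.682, 0, -70.136, -16.507], TCP at [0.177, 0.651, 0.227] pointing down, gripper open.
Joint ranges: [-176.03, 176.03], [-82.01, 121.73], [-58.28, 71.71], [-173.87, 95.51], [-174.79, -0.11], [-173.66, 173.66]. Speed limits (degrees/s): [136.94, 136.94, 172.46, 180, 180, 180].

INTERFACE

Orientations are given as [roll, pitch, yaw] about the fixed x, y, z axes, in that order (R = Rz(yaw) Ry(pitch) Rx(roll)).
In Python, from plant import ctrl gives the robot as it stands. The module is installed in compiled form; this text tells all that it offers.
- The arm moves only by the tool send_rows, never from a script. Its argument "plan" is a list that holds one entry, the list of rows, each a list of 6 numbers: the shift along the tool's x, y, z in fractions of the full range, 1 being 100 cm, then the turn, a rotation vector about the tool's x, y, z in shares of 120 degrees (1.0 is 120 degrees). A call has 1 to 8 rows; each row is the pose to reach, as a shift and turn from the pose commanded when the call began, along the tool's axes at that moment; what a row does not reach only later rows make up. A row lasts 1/12 s, in which the tool goes at most 41.7 mm and 7.16 degrees, less where a joint would pass 70% of its speed; a pose out of reach is approached as far as the arm can. A shift or turn number past 1, either way, is cut back to 1. A call with a gripper value outside its range is refused whole. "fingers" is the opening, from 0 (shut) to 1 (fully open), set as the call begins (left out, the last holds). The fingers move at their own pace and stop on an object; the grip force is fixed at half the most. Time passes only in rows, so rows that repeat a pose let the fingers close. It gives the time, the measured TCP pose, the force, the opening and the grip force at its end, in the units of the state.
- ctrl.get_obs(): the state, without advancing time (a new reading comes with each control period).
- ctrl.snapshot(name): name is "scene" or "top"; returns a dict with "img" (480x640x3 uint8, red, green, blue), "K" (3x3 intrinsics, pixels), "k1" (the pictures are not rectified: a ray, as slopes to the right and down, at radius r is drawn at 1 + k1 r^2 times it, then the intrinsics apply), "pose" (4x4, takes a point from camera to world coordinates). Camera axes: x right, y down, z forward; pixel columns grow to the right and rows downward; lengths in m; the calibration is good to about 2 mm. A picture is of the moment at which its call begins. There is no depth.
- ctrl.close_job(): hands the job in; it is judged then, once.
The state is a dict: "clock": time; "joint_pos": joint angles; "qvel": joint speeds; "tau": joint torques, N m; "tool_pos": TCP position; "orientation": TCP orientation; "force": force on the tool from outside, world axes, zero at the start; "moment": the same for the moment, N m; "opening": finger opening in m; "gripper_force": force on a finger pad.
Only numpy, scipy, OpenCV 4.12 (cv2) and the standard library are available. Lean on these libraries where they do the work, as an engineer would, in place of code of your own. Each camera call takes 0.05 s, during which the arm holds its last target. There are 200 camera calls.

TASK

Load the pine offcut lying on the bench into the dowelling jig: flat on the bed, its end pushed fully home against the bush block and its side against the fence, so that the dowel holes will come true. Then crank the clamp down on it until the indicator tab pops out of the capsule, and stop there: a third of a turn more would over-clamp the soft pine. Leave the offcut clamped and home, the tab out, and do not disturb the other things on the bench.

Things in the scene. Friction and masses are not known exactly. Their poses are not given: they have to be found in the camera images.
- offcut: The workpiece: a plain pine offcut, 45 mm wide (its x), 135 mm long (its y), 32 mm thick (its z), about 0.1 kg. Origin: centre of its underside. It starts lying flat on the bench to the right of the jig; either end may go into the jig first.
- dowel_jig: The dowelling jig, bolted down. Origin: on the bench under the clamp spindle's axis; x points from its open front to the back, y along the nest to the bush block, z up. Its steel base plate spans x -56 to +74, y -63 to +63 mm; the top of the plate, the bed, is 18 mm above the bench. The nest for the offcut is open at the front (-x) and at its -y end.
- nest_corner (a point): Inner corner of the nest, where fence face, bush block face and bed meet: (22.5, 38, 18) mm in the jig's frame, axes as the jig's. With the offcut fully home along y its origin is at (-22.5, -67.5, 0) mm from here and its other end overhangs the base plate by 34 mm at -y, where it can be held from above.
- fence (a point): Middle of the fence's front face, at its top edge: a low dark steel bar on the bed behind the nest, face at x = 22.5 mm in the jig's frame, from y = -50 to +34 mm, 22 mm high, 12 mm thick.
- bush_block (a point): Middle of the top edge of the bush block's face that closes the nest at +y: a dark steel block with two drill bushes, face at y = 38 mm in the jig's frame, x = -32 to +34 mm, 40 mm high above the bed, 22 mm thick.
- frame_nose (a point): Top centre of the grey C-frame's round nose (diameter 46 mm, 106 to 144 mm above the bench) that holds the clamp spindle over the nest. Its arm, 32 mm wide, runs back to a column 36 mm wide behind the fence (x = 42 to 68 mm in the jig's frame).
- pad: The clamp's round steel pressure pad, diameter 36 mm, on the spindle axis. Its face is 55.2 mm above the body's origin; at the start it hangs 4 to 6.5 mm above the top of an offcut lying in the nest, which passes under it. It rides on stiff disc springs in the dark round capsule (diameter 42 mm) above it and does not turn.
- crank (a joint): Angle of the clamp's crank, rad. It grows clockwise seen from above, which tightens; 6 mm down a turn. At 0 the crank arm points along the jig's +y; at the start it is -1.2 to 1.2. Some 1 to 2.1 turns bring the pad down and up to the set force. Stiff: about 6 N at the handle running free, 7 to 10 N at the set force; it stays where it is left. End stop at 15.
- crank_handle (a point): A point on the axis of the crank's upright black handle (21 mm thick, 42 mm tall), 19 mm above its lower end and 23 mm below its top, about 190 mm above the bench. The handle spins freely on its own axis, so a gripper can hold it at one heading all the way round. It runs on a circle of 50 mm radius round crank_axis and sinks with the screw; above the arm the circle is clear.
- crank_axis (a point): The point on the upright spindle axis at the same height as crank_handle; it sinks with the screw.
- tab (a joint): How far the indicator tab stands out of the capsule's front, m: 0 in, about 0.012 popped out. Its spring throws it out all at once when the pad reaches the set force, anything from 65 to 180 N by the capsule's knurled setting ring, so the turns needed are not known beforehand. A third of a turn past the pop the work is over-clamped.
- tab_face (a point): Middle of the outer face of the indicator tab: a brass bar 14 mm wide, 8 mm tall in a black slot in the capsule's front (the jig's -x side), 91 mm above the bench before tightening. Level with the slot while in, it moves 12 mm towards the jig's -x when it pops.
- trip_edge (a point): Inside the capsule, out of sight: the edge of the sear that holds the tab back. It rises with the pad when the capsule's springs yield, and lets the tab go as it clears the tab. How high it stands above tab_face tells over-clamping: 3.9 mm is too much.
- pencil: Bystander: flat red carpenter's pencil, 174 x 14 x 8 mm, lying in front of the jig. Origin: centre of its underside.
- marker: Bystander: black felt marker, 132 x 18 x 20 mm, lying on the green mat to the left of the jig. Origin: centre of its underside.
- sanding_block: Bystander: cork sanding block, 106 x 59 x 27 mm, on the green mat, far left. Origin: centre of its underside.
- hex_keys: Bystander: red hex-key holder, 98 x 42 x 26 mm, behind the jig. Origin: centre of its underside.
- screw_carton: Bystander: small brown screw carton, 84 x 52 x 45 mm, at the back. Origin: centre of its underside.

How it is judged (in metres and radians):
On the way, in this order (a step that is already met when the one before it is completed fails the run):
1. the offcut lies in the nest, fully home against the bush block and the fence, not yet clamped (x of offcut in the frame of nest_corner between -0.0247 and -0.019 m and y of offcut in the frame of nest_corner between -0.0697 and -0.064 m and z of offcut in the frame of nest_corner between -0.003 and 0.003 m and angle between offcut's own z axis and vertical below 0.05 rad and angle between the y axis of offcut and the y axis of dowel_jig, either way round below 0.035 rad and value of joint tab below 0.003 m), for 0.2 s.
2. the clamp is tightened on the offcut and the tab has popped out (value of joint tab above 0.009 m and contact force between pad and offcut above 45 N), for 0.1 s.
At the end, for the whole second after the job is handed in: The offcut lies flat on the bed, less than 2 mm from the bush block and from the fence and within 2 degrees of square, held by the pad with more than 45 N; the tab is out (more than 9 mm, and the crank was never turned a third of a turn past the pop), the crank and the offcut are at rest (all of step 2 and x of offcut in the frame of nest_corner between -0.0247 and -0.019 m and y of offcut in the frame of nest_corner between -0.0697 and -0.064 m and z of offcut in the frame of nest_corner between -0.003 and 0.003 m and angle between offcut's own z axis and vertical below 0.05 rad and angle between the y axis of offcut and the y axis of dowel_jig, either way round below 0.035 rad and velocity of joint crank between -0.05 and 0.05 rad/s and linear speed of offcut below 0.01 m/s); the robot touches nothing.
It fails at once if over-clamped: the crank is turned about a third of a turn or more past the pop (z of trip_edge in the frame of tab_face above 0.0039 m).
It fails at once if a bystander is moved by more than 30 mm (distance of any of pencil, marker, sanding_block, hex_keys, screw_carton from where it was at the start of the episode above 0.03 m).
It also fails if it takes over 69 s, if anything falls off the work surface, if the arm or the gripper's body presses on something with over 40 N, if the wrist force passes 120 N, or if a joint passes its speed limit or range.

## Working session

There is one attempt and no reset: what is moved stays moved. The work goes in short steps, Python scripts to look and compute and a tool call to move; the robot and the scene stay as the last step left them, time stands still between calls to the robot, and variables do not carry over. Pictures are saved under pics/ and viewed, at most 10 in all, crops included, and the job is handed in when it is done.

Besides the shell and the picture viewer there is one more tool, called as name(argument=value, ...) on one line, values as JSON. send_rows: Moves the arm, as the interface text tells. Its arguments: {"type":"object","properties":{"plan":{"type":"array","items":{"type":"array","items":{"type":"array","items":{"type":"number"}}}},"fingers":{"type":"number"}},"required":["plan"]}

```bash
mkdir -p pics; cat > h.py <<'E'
import numpy as np, cv2
from plant import ctrl
def snap(n,f):
    s=ctrl.snapshot(n); cv2.imwrite(f'pics/{f}.png',s['img'][:,:,::-1]); np.savez(f'pics/{f}.npz',K=s['K'],k1=s['k1'],pose=s['pose'],img=s['img']); return s
def load(f): return dict(np.load(f'pics/{f}.npz'))
def dist(s): return np.array([float(s['k1']),0,0,0,0])
def ray(s,uv):
    p=cv2.undistortPoints(np.array(uv,float).reshape(-1,1,2),s['K'],dist(s))[:,0]
    d=np.c_[p,np.ones(len(p))]@s['pose'][:3,:3].T
    return s['pose'][:3,3],d
def plane(s,uv,z):
    o,d=ray(s,uv); return o+d*((z-o[2])/d[:,2])[:,None]
def proj(s,P):
    T=np.linalg.inv(s['pose']); 
    return cv2.projectPoints(np.array(P,float).reshape(-1,1,3),cv2.Rodrigues(T[:3,:3])[0],T[:3,3],s['K'],dist(s))[0][:,0]
E
python3 - <<'E'
from h import *
for n in('scene','top'):
    s=snap(n,n+'0'); print(n,s['pose'].round(3),s['K'],s['k1'])
print(ctrl.get_obs())
E
```

```text
scene [[ 0.856 -0.312  0.412  0.054]
 [-0.517 -0.498  0.697 -0.416]
 [-0.013 -0.809 -0.587  0.751]
 [ 0.     0.     0.     1.   ]] [[624.99590518   0.         312.41213242]
 [  0.         624.99590518 236.62823791]
 [  0.           0.           1.        ]] -0.20919302603823442
top [[-0.491 -0.834  0.252  0.233]
 [-0.871  0.471 -0.14   0.461]
 [-0.003 -0.288 -0.958  1.086]
 [ 0.     0.     0.     1.   ]] [[553.71719781   0.         320.89247375]
 [  0.         553.71719781 248.44186764]
 [  0.           0.           1.        ]] 0.04878131457877649
{'clock': 0.1, 'joint_pos': array([ 9.13346287e+01,  2.05869467e+01,  6.39014076e-01, -1.74944138e-02,
       -7.01375324e+01, -1.65083115e+01]), 'qvel': array([ 0.06603258, -0.13955642,  0.0343426 ,  0.05463488,  0.03818317,
       -0.09605944]), 'tau': array([-1.63736178e-03, -5.84157372e+01,  2.93749630e+01,  7.01540932e+00,
        1.01571527e-02, -5.54971484e-05]), 'tool_pos': array([0.17657582, 0.65103051, 0.22572143]), 'orientation': array([ 1.79913384e+02, -8.51857516e-03, -1.51796326e+01]), 'force': array([-0.35491086,  0.01191369, -0.47931055]), 'moment': array([-0.05923873,  0.02025796, -0.04317326]), 'gripper_force': 0.0, 'opening': 0.08774433744317692}
```

View pics/top0.png

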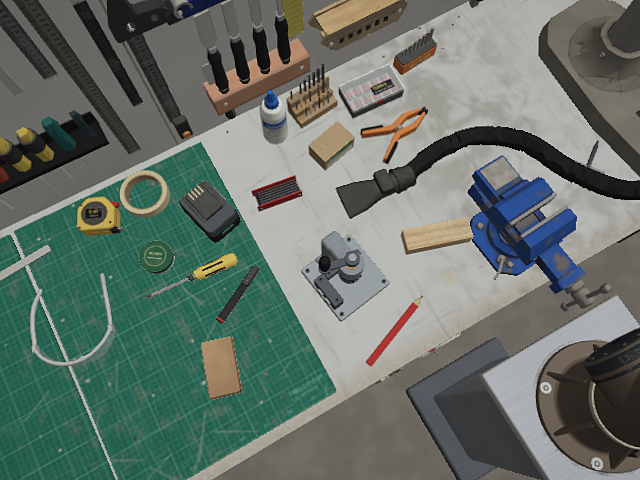

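View pics/scene0.png

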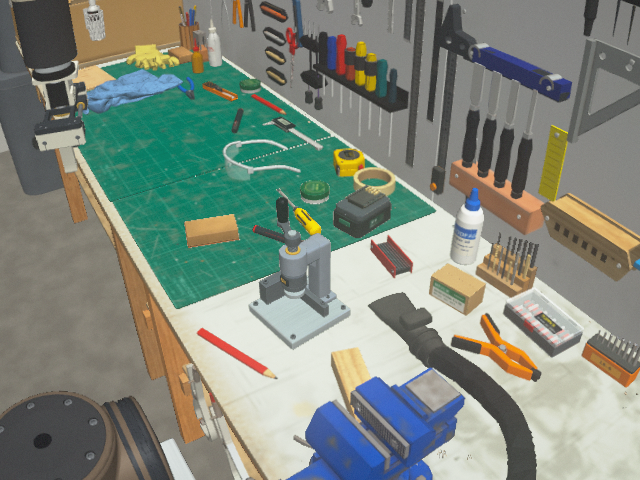

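The top view shows the jig at about (345,275), the offcut at (437,235) next to the blue vice, and the pencil at (395,330). In the scene view the jig is at (298,290) and the offcut at (350,375), partly hidden by the vice. I'll zoom in on both.

```bash
python3 - <<'E'
from h import *
a=load('top0')['img'][205:345,290:490]; b=load('scene0')['img'][210:430,230:430]
A=cv2.resize(a[:,:,::-1],None,fx=4,fy=4,interpolation=cv2.INTER_CUBIC); cv2.imwrite('pics/ca.png',A)
B=cv2.resize(b[:,:,::-1],None,fx=2.7,fy=2.7,interpolation=cv2.INTER_CUBIC); cv2.imwrite('pics/cb.png',B)
E
```

```text
(no output)
```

View pics/ca.png

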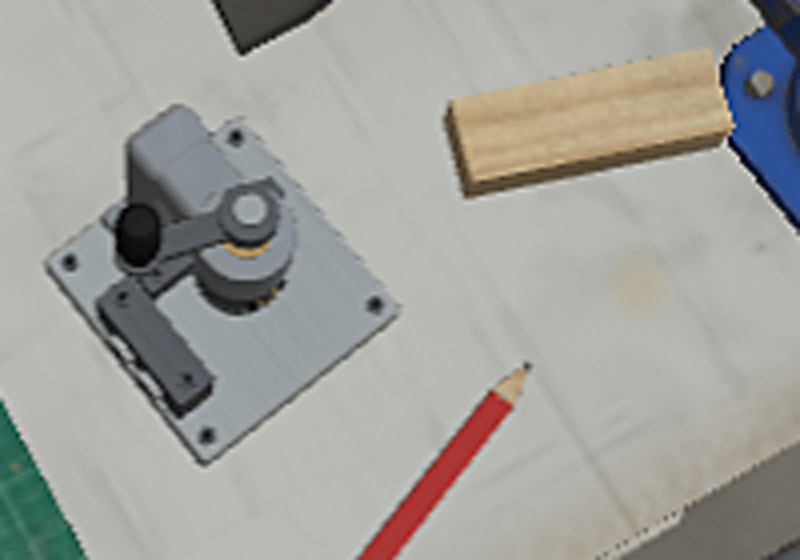

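View pics/cb.png

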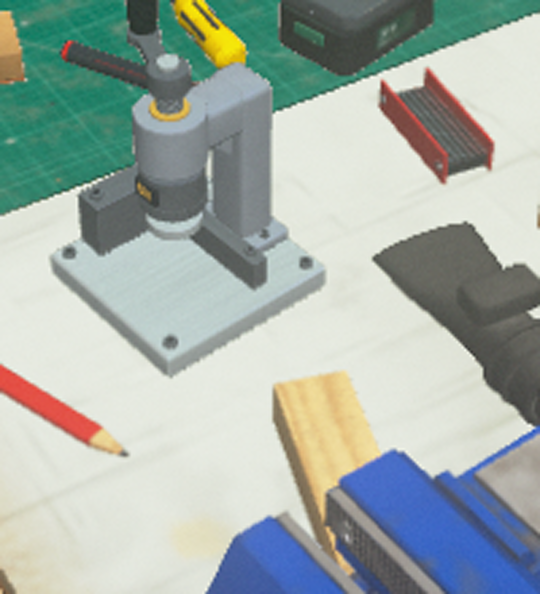

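In the top crop, the bed corners are at roughly (47,263), (203,461), (400,306) and (240,118). The offcut's top face has corners at (447,102), (712,48), (732,130) and (465,183). The bush block faces lower left, and the crank handle is at (138,225). In the scene crop the nest is open and the tab is flush. I'll measure next.

```bash
cat > m.py <<'E'
from h import *
def rect(s,uv,z,loc):
    W=plane(s,uv,z)[:,:2]; L=np.array(loc,float)
    lc,wc=L.mean(0),W.mean(0); H=(L-lc).T@(W-wc)
    a=np.arctan2(H[0,1]-H[1,0],H[0,0]+H[1,1]); R=np.array([[np.cos(a),-np.sin(a)],[np.sin(a),np.cos(a)]])
    t=wc-R@lc; return t,a,R,(W-(L@R.T+t))*1000
E
python3 - <<'E'
from m import *
s=load('top0'); c=lambda L,o,f:(np.array(L,float)+.5)/f-.5+o
q=c([(47,263),(203,461),(400,306),(240,118)],(290,205),4)
t,a,R,e=rect(s,q,.018,[(.074,.063),(-.056,.063),(-.056,-.063),(.074,-.063)])
print('jig top',t,np.degrees(a),e.round(1))
s2=load('scene0'); 
q2=c([(172,366),(52,261),(325,270)],(230,210),2.7)
t2,a2,R2,e2=rect(s2,q2,.018,[(-.056,-.063),(-.056,.063),(.074,-.063)])
print('jig scene',t2,np.degrees(a2),e2.round(1))
o=c([(447,102),(712,48),(732,130),(465,183)],(290,205),4)
t3,a3,R3,e3=rect(s,o,.032,[(-.0225,-.0675),(-.0225,.0675),(.0225,.0675),(.0225,-.0675)])
print('off',t3,np.degrees(a3),e3.round(1))
o=c([(275,386),(347,373)],(230,210),2.7); print('off scene corners',plane(s2,o,.032)[:,:2], 'top', plane(s,c([(447,102),(465,183)],(290,205),4),.032)[:,:2])
# handle top (z~0.213), triangulate
o1,d1=ray(s,c([(138,215)],(290,205),4)); 
print('handle top-face @.213',plane(s,c([(138,215)],(290,205),4),.213))
hsv=cv2.cvtColor(s2['img'],cv2.COLOR_RGB2HSV); print('spindle top', plane(s,c([(248,208)],(290,205),4),.19), plane(s2,c([(167,62)],(230,210),2.7),.19))
E
```

```text
jig top [0.43225515 0.28962831] 8.623251713425269 [[-2.2 -1.7]
 [ 2.5 -0.3]
 [ 2.4  1. ]
 [-2.7  1. ]]
jig scene [0.43119151 0.28475551] 9.538814672411952 [[ 0.5  0.6]
 [ 1.9 -1.7]
 [-2.5  1.2]]
off [0.42375995 0.08985196] 162.1022036287526 [[-1.2  0.6]
 [-0.9 -1.8]
 [ 0.9 -0.1]
 [ 1.2  1.4]]
off scene corners [[0.42343367 0.15627795]
 [0.46477095 0.14267402]] top [[0.46470396 0.14775612]
 [0.42429027 0.16236164]]
handle top-face @.213 [[0.44559568 0.33724473 0.213     ]]
spindle top [[0.43109911 0.29220302 0.19      ]] [[0.42543197 0.27618097 0.19      ]]
```

```bash
cat > g.py <<'E'
import sys
from h import *
# usage: g.py x y z yaw -> tool-frame shift (cm) and z turn (deg) from measured pose
def go(x,y,z,yaw):
    o=ctrl.get_obs(); p=o['tool_pos']; w=np.radians(o['orientation'][2])
    d=np.array([x,y,z])-p; c,s=np.cos(w),np.sin(w)
    dy=(yaw-o['orientation'][2]+180)%360-180
    print('t',round(o['clock'],2),'pose',p.round(4),o['orientation'].round(2),'F',o['force'].round(1),'j',o['joint_pos'].round(1))
    print('shift cm',(np.array([c*d[0]+s*d[1],s*d[0]-c*d[1],-d[2]])*100).round(2),'turn z',round(-dy,2))
if __name__=='__main__': go(*map(float,sys.argv[1:5]))
E
python3 g.py .4387 .1354 .27 -108; python3 - <<'E'
from h import *
s=load('top0')
for u,z in(((472,175),.15),((472,165),.1),((472,230),.02),((473,175),.2)): print(u,z,plane(s,[u],z).round(3))
for u,z in(((342,172),.04),):print(plane(s,[u],z).round(3))
E
```

```text
t 0.1 pose [0.1766 0.651  0.2257] [ 1.7991e+02 -1.0000e-02 -1.5180e+01] F [-0.4  0.  -0.5] j [ 91.3  20.6   0.6  -0.  -70.1 -16.5]
shift cm [38.8  42.9  -4.43] turn z 92.82
(472, 175) 0.15 [[0.466 0.015 0.15 ]]
(472, 165) 0.1 [[ 0.496 -0.021  0.1  ]]
(472, 230) 0.02 [[0.397 0.02  0.02 ]]
(473, 175) 0.2 [[0.452 0.037 0.2  ]]
[[0.63 0.19 0.04]]
```

The manual's scale: shifts go in shares of 100 cm and turns go in shares of 120 degrees. Converting my numbers, 21.5 cm is 0.215, 19.4 cm is 0.194, 47 degrees is 0.3917.

send_rows(plan=[[[0.02,0.02,-0.025,0,0,0.05],[0.045,0.05,-0.044,0,0,0.1],[0.07,0.077,-0.044,0,0,0.15],[0.095,0.105,-0.044,0,0,0.2],[0.12,0.133,-0.044,0,0,0.25],[0.145,0.16,-0.044,0,0,0.3],[0.17,0.188,-0.044,0,0,0.35],[0.194,0.215,-0.044,0,0,0.3917]]], fingers=0.85)

```text
clock: 0.77
tool_pos: [0.308, 0.3911, 0.2704]
orientation: [180.0, -0.0, -62.5]
force: [0.9, 0.4, 0.1]
opening: 0.0745
gripper_force: 0.0
```

```bash
python3 g.py .4387 .1354 .20 -108
```

```text
t 0.77 pose [0.308  0.3911 0.2704] [ 1.7998e+02 -1.0000e-02 -6.2470e+01] F [0.9 0.4 0.1] j [ 74.4   2.  -17.   -0.  -70.9 -46.9]
shift cm [28.72  0.23  7.04] turn z 45.53
```

Scaled: 28.7 cm is 0.287, 28 cm is 0.28, 45.5 degrees is 0.3792.

send_rows(plan=[[[0.04,0,0,0,0,0.05],[0.08,0,0,0,0,0.1],[0.12,0.001,0,0,0,0.15],[0.16,0.001,0,0,0,0.2],[0.2,0.002,0,0,0,0.25],[0.24,0.002,0.02,0,0,0.3],[0.28,0.002,0.05,0,0,0.35],[0.287,0.002,0.07,0,0,0.3792]]])

```text
clock: 1.43
tool_pos: [0.4409, 0.1358, 0.2005]
orientation: [-179.9, 0.1, -108.1]
force: [0.7, 0.8, -0.4]
opening: 0.0744
gripper_force: 0.0
```

Scaled: 13 cm is 0.13, 12 cm is 0.12.

send_rows(plan=[[[0,0,0.04,0,0,0],[0,0,0.08,0,0,0],[0,0,0.12,0,0,0],[0,0,0.13,0,0,0]]])

```text
clock: 1.77
tool_pos: [0.4366, 0.1357, 0.0653]
orientation: [179.7, -0.4, -107.8]
force: [-0.2, -0.3, -0.6]
opening: 0.0742
gripper_force: 0.0
```

```bash
python3 g.py .4387 .1354 .004 -108; python3 -c "
from h import *
s=snap('scene','s1');a=s['img'][200:440,220:460];b=snap('top','t1')['img'][130:330,310:510]
cv2.imwrite('pics/c1.png',np.hstack([cv2.resize(a,(390,390)),cv2.resize(b,(390,390))])[:,:,::-1])"
```

```text
t 1.77 pose [0.4366 0.1357 0.0653] [ 179.71   -0.36 -107.8 ] F [-0.2 -0.3 -0.6] j [ 42.   10.6 -37.8  -0.1 -42.1 -59.7]
shift cm [-0.04 -0.21  6.13] turn z 0.2
```

View pics/c1.png

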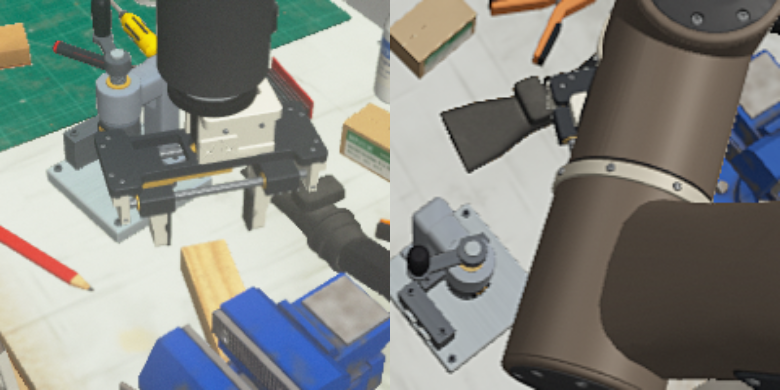

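The left panel (scene) shows the open gripper over the offcut, with finger tips at about (160,243) and (257,230). The offcut's near end is at (205,245), below them. I'll check the projection.

```bash
python3 -c "
from h import *
s=load('s1'); p=np.array([.4366,.1357,.0653]); w=np.radians(-107.8); y=np.array([np.sin(w),-np.cos(w),0]);x=np.array([np.cos(w),np.sin(w),0])
print(proj(s,[p,p+.037*y,p-.037*y,p-.054*y,p+.054*y]))
print(proj(s,[[.4443,.1525,.032]]), 220+205*240/390,200+245*240/390)"
```

```text
[[346.25026934 342.55927329]
 [322.66234837 346.86966751]
 [369.4713996  338.24691677]
 [380.00830059 336.26738939]
 [311.71164929 348.84682808]]
[[343.97806162 349.01723214]] 346.1538461538462 350.7692307692308
```

Scaled: 6 cm is 0.06, 5 cm is 0.05.

send_rows(plan=[[[-0.003,-0.002,0.03,0,0,0],[-0.003,-0.002,0.05,0,0,0],[-0.003,-0.002,0.06,0,0,0],[-0.003,-0.002,0.06,0,0,0]]])

```text
clock: 2.2
tool_pos: [0.4424, 0.1405, 0.0099]
orientation: [179.9, -0.1, -107.7]
force: [-1.0, -0.3, 0.7]
opening: 0.0743
gripper_force: 0.0
```

send_rows(plan=[[[0,0,0,0,0,0],[0,0,0,0,0,0],[0,0,0,0,0,0],[0,0,0,0,0,0],[0,0,0,0,0,0],[0,0,0,0,0,0]]], fingers=0.4)

```text
clock: 2.7
tool_pos: [0.443, 0.141, 0.0113]
orientation: [-180.0, 0.1, -107.7]
force: [-2.5, 0.6, 7.5]
opening: 0.0446
gripper_force: 29.9
```

```bash
python3 g.py .4390 .138 .004 -108
```

```text
t 2.7 pose [0.443  0.141  0.0113] [-1.7996e+02  6.0000e-02 -1.0766e+02] F [-2.5  0.6  7.5] j [ 42.   16.2 -40.4   0.  -33.3 -59.7]
shift cm [0.41 0.29 0.73] turn z 0.34
```

Scaled: 0.75 cm is 0.0075, 0.4 cm is 0.004.

send_rows(plan=[[[0,0,0,0,0,0],[0,0,0,0,0,0],[0.002,0,0.004,0,0,0],[0.004,0,0.0075,0,0,0],[0.004,0,0.0075,0,0,0],[0.004,0,0.0075,0,0,0]]], fingers=0.65)

```text
clock: 3.2
tool_pos: [0.4411, 0.1364, 0.0026]
orientation: [180.0, -0.1, -107.7]
force: [-0.4, -0.2, -0.1]
opening: 0.0564
gripper_force: 0.0
```

send_rows(plan=[[[0,0,0,0,0,0],[0,0,0,0,0,0],[0,0,0,0,0,0],[0,0,0,0,0,0],[0,0,0,0,0,0],[0,0,0,0,0,0]]], fingers=0.4)

```text
clock: 3.7
tool_pos: [0.4415, 0.1369, 0.0031]
orientation: [-180.0, 0.0, -107.7]
force: [-0.4, -0.1, -1.3]
opening: 0.0451
gripper_force: 29.9
```

Scaled: -24 cm is -0.24, -22 cm is -0.22.

send_rows(plan=[[[0,0,-0.02,0,0,0],[0,0,-0.06,0,0,0],[0,0,-0.1,0,0,0],[0,0,-0.14,0,0,0],[0,0,-0.18,0,0,0],[0,0,-0.22,0,0,0],[0,0,-0.24,0,0,0],[0,0,-0.24,0,0,0]]])

```text
clock: 4.37
tool_pos: [0.4435, 0.1381, 0.2484]
orientation: [-179.7, 0.4, -107.6]
force: [1.0, 1.3, -1.4]
opening: 0.0449
gripper_force: 30.0
```

```bash
python3 g.py .443 .141 .25 99
```

```text
t 4.37 pose [0.4435 0.1381 0.2484] [-179.68    0.4  -107.64] F [ 1.   1.3 -1.4] j [ 41.7  -1.  -23.    0.1 -67.4 -59.4]
shift cm [-0.27  0.14 -0.16] turn z 153.36
```

Scaled: -52 degrees is -0.4333.

send_rows(plan=[[[0,0,0,0,0,-0.0542],[0,0,0,0,0,-0.1083],[0,0,0,0,0,-0.1625],[0,0,0,0,0,-0.2167],[0,0,0,0,0,-0.2708],[0,0,0,0,0,-0.325],[0,0,0,0,0,-0.3792],[0,0,0,0,0,-0.4333]]])

```text
clock: 5.03
tool_pos: [0.4408, 0.1366, 0.242]
orientation: [179.9, 0.0, -55.4]
force: [-0.0, -0.3, -1.6]
opening: 0.0447
gripper_force: 30.0
```

Scaled: -52 degrees is -0.4333.

send_rows(plan=[[[0,0,0,0,0,-0.0542],[0,0,0,0,0,-0.1083],[0,0,0,0,0,-0.1625],[0,0,0,0,0,-0.2167],[0,0,0,0,0,-0.2708],[0,0,0,0,0,-0.325],[0,0,0,0,0,-0.3792],[0,0,0,0,0,-0.4333]]])

```text
clock: 5.7
tool_pos: [0.4408, 0.1366, 0.2419]
orientation: [179.9, 0.1, -3.4]
force: [-0.0, 0.2, -1.5]
opening: 0.0448
gripper_force: 30.0
```

Scaled: -52 degrees is -0.4333.

send_rows(plan=[[[0,0,0,0,0,-0.0542],[0,0,0,0,0,-0.1083],[0,0,0,0,0,-0.1625],[0,0,0,0,0,-0.2167],[0,0,0,0,0,-0.2708],[0,0,0,0,0,-0.325],[0,0,0,0,0,-0.3792],[0,0,0,0,0,-0.4333]]])

```text
clock: 6.37
tool_pos: [0.4407, 0.1365, 0.2419]
orientation: [-180.0, 0.1, 48.6]
force: [-0.3, -0.2, -1.3]
opening: 0.0451
gripper_force: 30.0
```

Scaled: -50.5 degrees is -0.4208.

send_rows(plan=[[[0,0,0,0,0,-0.0542],[0,0,0,0,0,-0.1083],[0,0,0,0,0,-0.1625],[0,0,0,0,0,-0.2167],[0,0,0,0,0,-0.2708],[0,0,0,0,0,-0.325],[0,0,0,0,0,-0.3792],[0,0,0,0,0,-0.4208]]])

```text
clock: 7.03
tool_pos: [0.4408, 0.1365, 0.242]
orientation: [-179.9, 0.0, 99.2]
force: [-0.6, -0.2, -1.8]
opening: 0.0443
gripper_force: 30.0
```

```bash
python3 g.py .450 .1456 .1 99
```

```text
t 7.03 pose [0.4408 0.1365 0.242 ] [-1.799e+02  3.000e-02  9.916e+01] F [-0.6 -0.2 -1.8] j [ 41.7  -0.6 -23.5  -0.  -67.2 147.4]
shift cm [ 0.75  1.06 14.2 ] turn z 0.16
```

Scaled: 18.7 cm is 0.187, 17.5 cm is 0.175.

send_rows(plan=[[[0.003,0.003,0.04,0,0,0],[0.005,0.006,0.08,0,0,0],[0.005,0.009,0.12,0,0,0],[0.005,0.009,0.15,0,0,0],[0.005,0.009,0.175,0,0,0],[0.005,0.009,0.187,0,0,0],[0.005,0.009,0.187,0,0,0],[0.005,0.009,0.187,0,0,0]]])

```text
clock: 7.7
tool_pos: [0.4489, 0.1426, 0.0552]
orientation: [-179.9, 0.1, 98.8]
force: [-0.6, 0.2, -0.3]
opening: 0.0448
gripper_force: 30.0
```

```bash
python3 g.py .450 .1456 .0241 99; python3 -c "
from h import *
s=snap('scene','s2');a=s['img'][240:400,250:410];b=snap('top','t2')['img'][190:350,280:440]
cv2.imwrite('pics/c2.png',np.hstack([cv2.resize(a,(400,400)),cv2.resize(b,(400,400))])[:,:,::-1])"
```

```text
t 7.7 pose [0.4489 0.1426 0.0552] [-1.7986e+02  9.0000e-02  9.8830e+01] F [-0.6  0.2 -0.3] j [ 41.7  12.5 -37.    0.  -40.6 147.2]
shift cm [0.28 0.16 3.11] turn z -0.17
```

View pics/c2.png

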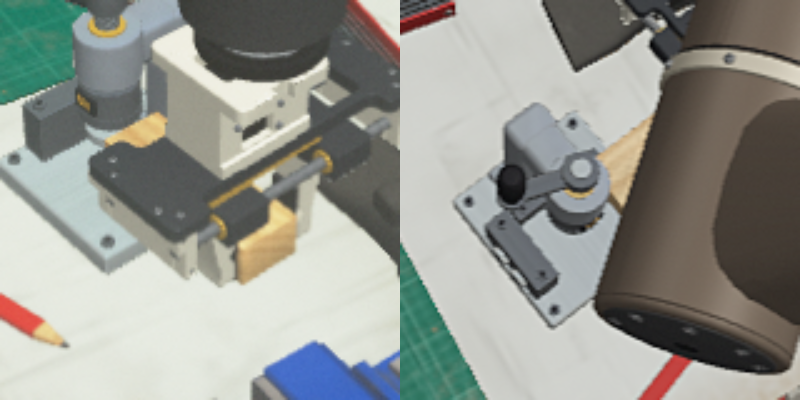

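The scene panel shows the offcut held level, with its tip at about (110,140), just short of the pad. The tab is in, and the forces are near zero. Next I lower it.

Scaled: 3.3 cm is 0.033, 3.2 cm is 0.032.

send_rows(plan=[[[0,0,0.015,0,0,0],[0,0,0.025,0,0,0],[0,0,0.03,0,0,0],[0,0,0.032,0,0,0],[0,0,0.033,0,0,0],[0,0,0.033,0,0,0]]])

```text
clock: 8.3
tool_pos: [0.45, 0.1435, 0.0237]
orientation: [179.9, -0.0, 98.8]
force: [0.5, 0.2, -1.0]
opening: 0.0449
gripper_force: 30.0
```

```bash
python3 g.py .450 .1456 .0216 99
```

```text
t 8.3 pose [0.45   0.1435 0.0237] [ 1.7994e+02 -3.0000e-02  9.8840e+01] F [ 0.5  0.2 -1. ] j [ 41.7  15.5 -38.8   0.  -35.6 147.2]
shift cm [0.21 0.03 0.21] turn z -0.16
```

Scaled: 5.5 cm is 0.055, 5 cm is 0.05.

send_rows(plan=[[[0,0,0.0015,0,0,0],[0.01,0,0.0015,0,0,0],[0.02,0,0.0015,0,0,0],[0.03,0,0.0015,0,0,0],[0.04,0,0.0015,0,0,0],[0.05,0,0.0015,0,0,0],[0.055,0,0.0015,0,0,0],[0.055,0,0.0015,0,0,0]]])

```text
clock: 8.97
tool_pos: [0.4414, 0.1995, 0.0217]
orientation: [179.9, -0.1, 98.9]
force: [-0.8, 2.9, 2.7]
opening: 0.0447
gripper_force: 30.0
```

```bash
python3 g.py .450 .1456 .0216 99; python3 -c "
from h import *
s=snap('scene','s3');a=s['img'][220:350,230:360]
b=snap('top','t3')['img'][190:320,290:420]
cv2.imwrite('pics/c3.png',np.hstack([cv2.resize(a,(400,400)),cv2.resize(b,(400,400))])[:,:,::-1])"
```

```text
t 8.97 pose [0.4414 0.1995 0.0217] [ 1.7994e+02 -6.0000e-02  9.8920e+01] F [-0.8  2.9  2.7] j [ 47.6  16.6 -37.4  -0.  -35.8 141.3]
shift cm [-5.46  0.02  0.01] turn z -0.08
```

View pics/c3.png

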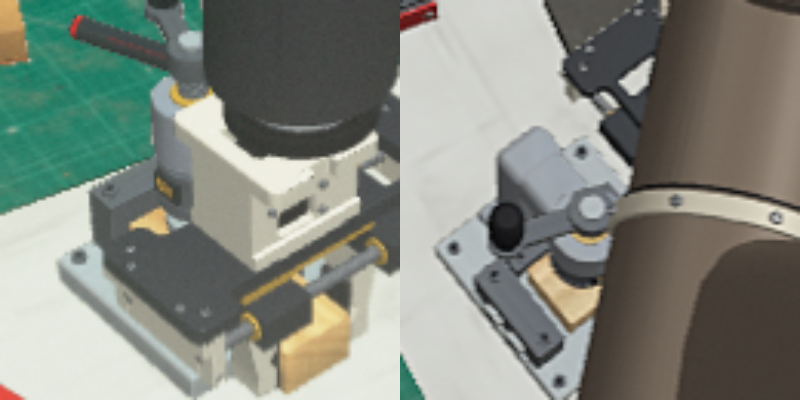

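The offcut is under the pad with a gap of about 10 mm to the bush block (right panel (540,290)). Next I push it home.

Scaled: 1 cm is 0.01, 0.9 cm is 0.009.

send_rows(plan=[[[0.003,0,0,0,0,0],[0.006,0,0,0,0,0],[0.008,0,0,0,0,0],[0.009,0,0,0,0,0],[0.01,0,0,0,0,0],[0.01,0,0,0,0,0]]])

```text
clock: 9.57
tool_pos: [0.4395, 0.2073, 0.0215]
orientation: [-180.0, 0.0, 98.8]
force: [0.5, -2.6, 3.0]
opening: 0.0448
gripper_force: 30.0
```

Scaled: 0.3 cm is 0.003, 0.2 cm is 0.002.

send_rows(plan=[[[0.001,0,0,0,0,0],[0.002,0,0,0,0,0],[0.003,0,0,0,0,0],[0.003,0,0,0,0,0]]])

```text
clock: 9.9
tool_pos: [0.4387, 0.2076, 0.0211]
orientation: [-179.9, 0.2, 98.8]
force: [7.3, -15.1, 2.3]
opening: 0.0448
gripper_force: 30.0
```

Scaled: 0.4 cm is 0.004, 0.3 cm is 0.003, 0.7 degrees is 0.0058.

send_rows(plan=[[[-0.0015,0.002,0,0,0,0.0058],[-0.0015,0.003,0,0,0,0.0058],[-0.0015,0.004,0,0,0,0.0058],[-0.0015,0.004,0,0,0,0.0058]]])

```text
clock: 10.23
tool_pos: [0.4415, 0.2077, 0.0211]
orientation: [-179.8, 0.2, 98.1]
force: [-6.1, -5.9, 8.1]
opening: 0.0451
gripper_force: 30.0
```

```bash
python3 -c "
from h import *
o=ctrl.get_obs();print(o['tool_pos'],o['orientation'],o['force'],o['moment'])"
```

```text
[0.44150622 0.2077283  0.02110564] [-1.79782076e+02  1.50691411e-01  9.81430947e+01] [-6.07734123 -5.87655087  8.08324552] [-1.73113692  2.14392699  0.55045904]
```

Scaled: 0.15 cm is 0.0015, 0.1 cm is 0.001.

send_rows(plan=[[[0,0.001,0,0,0,0],[0,0.0015,0,0,0,0],[0,0.0015,0,0,0,0]]])

```text
clock: 10.48
tool_pos: [0.4426, 0.2079, 0.0211]
orientation: [-179.8, 0.2, 98.2]
force: [-8.6, -5.1, 10.1]
opening: 0.045
gripper_force: 30.0
```

```bash
python3 -c "
from h import *
o=ctrl.get_obs();print(o['tool_pos'],o['orientation'],o['force'],o['moment'])"
```

```text
[0.4426471  0.20793003 0.0211332 ] [-1.79762211e+02  1.56994144e-01  9.81656514e+01] [-8.59735566 -5.08880168 10.0652705 ] [-1.54323636  2.86208763  0.75831272]
```

Scaled: 0.1 cm is 0.001, -0.08 cm is -0.0008, -0.5 degrees is -0.0042.

send_rows(plan=[[[0,0.0005,-0.0008,0,0,-0.0025],[0,0.001,-0.0008,0,0,-0.0042],[0,0.001,-0.0008,0,0,-0.0042]]])

```text
clock: 10.73
tool_pos: [0.4438, 0.2082, 0.0214]
orientation: [-179.8, 0.1, 98.6]
force: [-4.3, -4.4, 1.7]
opening: 0.0446
gripper_force: 30.0
```

```bash
python3 -c "
from h import *
o=ctrl.get_obs();print(o['tool_pos'],o['orientation'],o['force'],o['moment'])"
```

```text
[0.4438287  0.20818765 0.02143484] [-1.79770231e+02  1.42408612e-01  9.86386393e+01] [-4.25721095 -4.35807013  1.65650215] [-1.38558112  1.42085908  0.44385327]
```

Scaled: 0.1 cm is 0.001, 0.05 cm is 0.0005, -0.5 degrees is -0.0042.

send_rows(plan=[[[0,0.0005,0,0,0,-0.0025],[0,0.001,0,0,0,-0.0042],[0,0.001,0,0,0,-0.0042]]])

```text
clock: 10.98
tool_pos: [0.4442, 0.2081, 0.0214]
orientation: [-179.7, 0.2, 99.1]
force: [-8.3, -4.5, 4.8]
opening: 0.045
gripper_force: 30.0
```

```bash
python3 -c "
from h import *
o=ctrl.get_obs();print(o['tool_pos'],o['orientation'],o['force'],o['moment'])"
```

```text
[0.44415433 0.20807879 0.02137499] [-1.79706214e+02  1.57819663e-01  9.91165691e+01] [-8.32446052 -4.50713063  4.82503452] [-1.11552916  2.82234607  0.32724752]
```

Scaled: 0.1 cm is 0.001, 0.05 cm is 0.0005.

send_rows(plan=[[[0.0005,0.0005,0,0,0,0],[0.001,0.001,0,0,0,0],[0.001,0.001,0,0,0,0]]])

```text
clock: 11.23
tool_pos: [0.4441, 0.2081, 0.0212]
orientation: [-179.6, 0.2, 99.1]
force: [-10.1, -7.4, 7.7]
opening: 0.0452
gripper_force: 30.0
```

```bash
python3 -c "
from h import *
o=ctrl.get_obs();print(o['tool_pos'],o['orientation'],o['force'],o['moment'])"
```

```text
[0.444136   0.20807155 0.02122517] [-179.60009019    0.24479839   99.087232  ] [-10.10193555  -7.37877375   7.66006826] [-2.13124176  3.43953693  0.29144734]
```

Scaled: 0.2 degrees is 0.0017.

send_rows(plan=[[[0,0,0,0,0,0.0017],[0,0,0,0,0,0.0017]]])

```text
clock: 11.4
tool_pos: [0.444, 0.2081, 0.0212]
orientation: [-179.6, 0.2, 98.9]
force: [-10.5, -6.5, 7.6]
opening: 0.0449
gripper_force: 30.0
```

send_rows(plan=[[[0,0,0,0,0,0],[0,0,0,0,0,0],[0,0,0,0,0,0],[0,0,0,0,0,0]]], fingers=0.7)

```text
clock: 11.73
tool_pos: [0.4481, 0.2119, 0.0224]
orientation: [179.9, -0.0, 98.9]
force: [-0.2, -0.4, 0.6]
opening: 0.0606
gripper_force: 0.0
```

Scaled: -26 cm is -0.26, -22 cm is -0.22.

send_rows(plan=[[[0,0,-0.02,0,0,0],[0,0,-0.06,0,0,0],[0,0,-0.1,0,0,0],[0,0,-0.14,0,0,0],[-0.01,0,-0.18,0,0,0],[-0.03,0,-0.22,0,0,0],[-0.06,0,-0.26,0,0,0],[-0.1,0,-0.26,0,0,0]]])

```text
clock: 12.4
tool_pos: [0.4648, 0.1199, 0.2876]
orientation: [179.4, -0.2, 99.1]
force: [1.8, 0.2, 0.8]
opening: 0.0611
gripper_force: 0.0
```

Scaled: -8 cm is -0.08, -4 cm is -0.04.

send_rows(plan=[[[-0.04,0,0,0,0,0],[-0.08,0,0,0,0,0],[-0.08,0,0,0,0,0]]])

```text
clock: 12.65
tool_pos: [0.475, 0.0344, 0.2819]
orientation: [179.9, 0.0, 98.7]
force: [-0.3, 1.9, -0.5]
opening: 0.0612
gripper_force: 0.0
```

```bash
python3 g.py .445 .337 .28 60; python3 -c "
from h import *
s=snap('scene','s4');a=s['img'][220:350,230:360]
b=snap('top','t4')['img'][205:335,290:420]
cv2.imwrite('pics/c4.png',np.hstack([cv2.resize(a,(400,400),interpolation=2),cv2.resize(b,(400,400),interpolation=2)])[:,:,::-1])"
```

```text
t 12.65 pose [0.475  0.0344 0.2819] [1.7993e+02 1.0000e-02 9.8700e+01] F [-0.3  1.9 -0.5] j [ 27.9  -0.6 -18.3   0.  -72.3 160.8]
shift cm [30.36  1.61  0.19] turn z 38.7
```

View pics/c4.png

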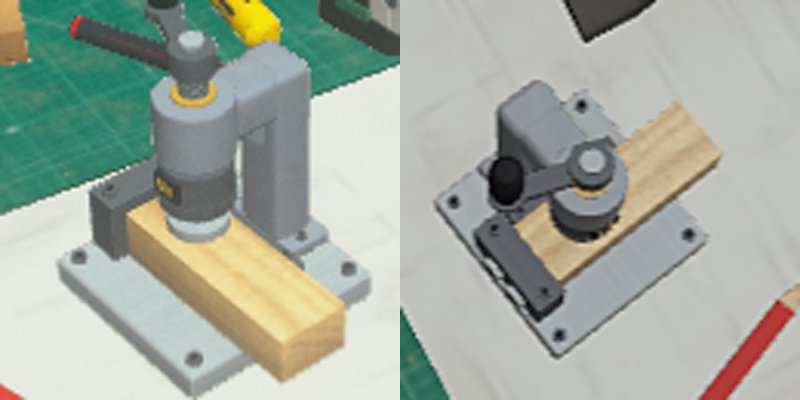

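The offcut is home against the bush block and the fence, and the tab is in. The right panel shows the handle as a black blob at about (506,180). I'll locate it now.

```bash
python3 - <<'E'
from h import *
s=load('t4'); im=s['img']; m=(im.max(2)<50).astype(np.uint8); m[:, :]*=1
n,l,st,c=cv2.connectedComponentsWithStats(m[240:285,310:340]);
for i in range(1,n):
    if st[i,4]>20:
        print(st[i],c[i]); ys,xs=np.where(l==i); xs=xs+310; ys=ys+240
        for th in(.19,): 
            for y in range(ys.min(),ys.max()+1): print(y,xs[ys==y].min(),xs[ys==y].max(),end=' | ')
# predicted: axis and handle at candidate crank angles
A=np.array([.4320,.2885]);w=np.radians(9)
R=np.array([[np.cos(w),-np.sin(w)],[np.sin(w),np.cos(w)]])
for q in(-.6,-.4,-.2,0,.2):
    H=A+R@[.05*np.sin(q),.05*np.cos(q)]
    print(q,H.round(4),proj(s,[[*H,.171],[*H,.213]]).round(1).tolist())
print('nose/hub',proj(s,[[*A,.144],[*A,.19],[*A,.2]]).round(1).tolist())
E
```

```text
[  9  16  11  16 147] [14.08843537 23.19047619]
256 322 327 | 257 321 328 | 258 320 328 | 259 320 329 | 260 319 329 | 261 319 329 | 262 319 329 | 263 319 329 | 264 319 329 | 265 319 329 | 266 319 329 | 267 319 329 | 268 320 328 | 269 321 328 | 270 321 326 | 271 323 325 | -0.6 [0.3977 0.3248] [[344.4, 285.4], [345.4, 279.6]]
-0.4 [0.4056 0.3309] [[338.9, 283.1], [339.7, 277.2]]
-0.2 [0.4145 0.3353] [[334.0, 279.9], [334.6, 273.9]]
0 [0.4242 0.3379] [[329.9, 275.8], [330.3, 269.6]]
0.2 [0.4341 0.3385] [[326.7, 271.0], [326.9, 264.6]]
nose/hub [[351.9, 262.4], [353.3, 255.1], [353.6, 253.5]]
```

```bash
python3 - <<'E'
from h import *
s=load('t4'); H=plane(s,[[324.1,263.4]],.192)[0,:2]; A=np.array([.4320,.2885])
print(H, np.linalg.norm(H-A), H-A)
im=s['img'][240:275,335:370]; g=cv2.cvtColor(im,cv2.COLOR_RGB2GRAY); m=((g>140)).astype(np.uint8)
c=cv2.HoughCircles(cv2.resize(g,None,fx=6,fy=6,interpolation=2),cv2.HOUGH_GRADIENT,1,20,param1=120,param2=20,minRadius=15,maxRadius=80)
print([(x/6+335,y/6+240,r/6) for x,y,r in c[0][:5]])
t=load('s4'); g=t['img'].max(2); m=(g[190:240,265:305]<50).astype(np.uint8)
n,l,st,c=cv2.connectedComponentsWithStats(m)
for i in range(1,n):
    if st[i,4]>20: print(st[i],c[i]+[265,190], )
for z in(.18,.192,.2): print(proj(t,[[*H,z]]))
E
```

```text
[0.44313487 0.3386146 ] 0.05133671207930718 [0.01113487 0.0501146 ]
[(np.float32(351.58334), np.float32(262.25), np.float32(12.866666)), (np.float32(351.91666), np.float32(258.91666), np.float32(8.183333))]
[[282.32040638 215.4417552 ]]
[[282.02374351 209.31949031]]
[[281.8244227  205.19238092]]
```

```bash
python3 g.py .4428 .3373 .27 77.5
```

```text
t 12.75 pose [0.475  0.0378 0.2814] [ 1.7995e+02 -3.0000e-02  9.8720e+01] F [-0.1 -0.5  0.4] j [ 28.3  -0.6 -18.2  -0.  -72.3 160.5]
shift cm [30.1   1.36  1.14] turn z 21.22
```

Scaled: 30.1 cm is 0.301, 1.3 cm is 0.013, 21.2 degrees is 0.1767.

send_rows(plan=[[[0.04,0.002,0,0,0,0.025],[0.08,0.004,0,0,0,0.05],[0.12,0.006,0,0,0,0.075],[0.16,0.008,0,0,0,0.1],[0.2,0.01,0,0,0,0.125],[0.24,0.012,0,0,0,0.15],[0.28,0.013,0,0,0,0.1667],[0.301,0.013,0.011,0,0,0.1767]]], fingers=0.55)

```text
clock: 13.42
tool_pos: [0.4401, 0.3444, 0.2716]
orientation: [179.9, -0.2, 77.8]
force: [0.5, -0.2, 0.7]
opening: 0.0483
gripper_force: 0.0
```

Scaled: 3 cm is 0.03, 2 cm is 0.02.

send_rows(plan=[[[0,0,0.01,0,0,0],[0,0,0.02,0,0,0],[0,0,0.03,0,0,0],[0,0,0.03,0,0,0]]])

```text
clock: 13.75
tool_pos: [0.4397, 0.3375, 0.2378]
orientation: [-179.9, 0.2, 77.7]
force: [-0.1, -0.4, -0.5]
opening: 0.0486
gripper_force: 0.0
```

```bash
python3 g.py .4428 .3373 .176 77.5; python3 -c "
from h import *
s=snap('scene','s5');a=s['img'][180:310,225:355]
b=snap('top','t5')['img'][205:335,290:420]
cv2.imwrite('pics/c5.png',np.hstack([cv2.resize(a,(400,400),interpolation=2),cv2.resize(b,(400,400),interpolation=2)])[:,:,::-1])"
```

```text
t 13.75 pose [0.4397 0.3375 0.2378] [-179.89    0.18   77.74] F [-0.1 -0.4 -0.5] j [ 57.7   8.9 -13.6  -0.  -67.7 110. ]
shift cm [0.05 0.31 6.18] turn z 0.24
```

View pics/c5.png

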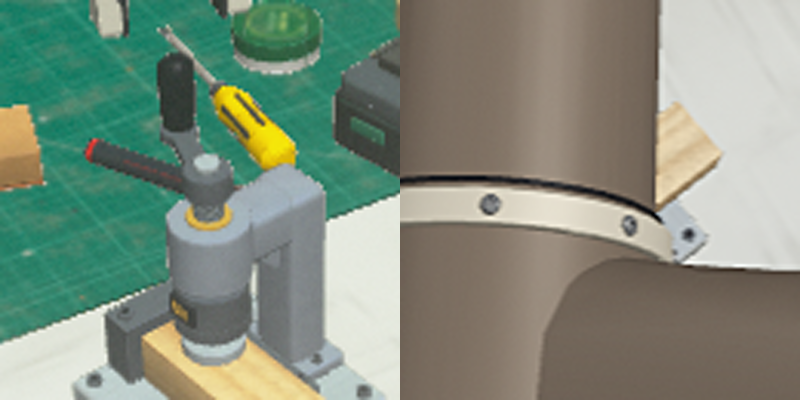

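The scene panel shows finger tips at (110,30) and (213,10) straddling the handle, whose top is at (175,60). The tab slot at (180,305) is in clear view. I'll check the parallax.

```bash
python3 -c "
from h import *
s=load('s5'); w=np.radians(77.74); y=np.array([np.sin(w),-np.cos(w),0]); p=np.array([.4397,.3375,.2378]); H=np.array([.4428,.3373,.213])
f=lambda q:((proj(s,q)-[225,180])*400/130).round(0).tolist()
print(f([p,p+.024*y,p-.024*y,p+.045*y,p-.045*y]),f([H]),f([H+[0,0,-.042]]))
print(f([[.432,.2885,.144]]))"
```

```text
[[167.0, 19.0], [212.0, 10.0], [122.0, 27.0], [250.0, 3.0], [82.0, 35.0]] [[174.0, 58.0]] [[178.0, 124.0]]
[[207.0, 218.0]]
```

send_rows(plan=[[[0,0.003,0.01,0,0,0],[0,0.003,0.03,0,0,0],[0,0.003,0.05,0,0,0],[0,0.003,0.06,0,0,0],[0,0.003,0.061,0,0,0]]])

```text
clock: 14.27
tool_pos: [0.4433, 0.3364, 0.1772]
orientation: [-179.9, 0.2, 77.7]
force: [-0.2, -0.6, -0.3]
opening: 0.0484
gripper_force: 0.0
```

send_rows(plan=[[[0,0,0,0,0,0],[0,0,0,0,0,0],[0,0,0,0,0,0],[0,0,0,0,0,0],[0,0,0,0,0,0],[0,0,0,0,0,0],[0,0,0,0,0,0]]], fingers=0.15)

```text
clock: 14.85
tool_pos: [0.4435, 0.3383, 0.18]
orientation: [180.0, -0.1, 77.8]
force: [-4.7, 0.1, 5.5]
opening: 0.0195
gripper_force: 30.0
```

```bash
python3 g.py .4428 .3373 .176 77.5
```

```text
t 14.85 pose [0.4435 0.3383 0.18  ] [ 1.800e+02 -6.000e-02  7.775e+01] F [-4.7  0.1  5.5] j [ 57.4  11.6 -18.1  -0.  -60.2 110.3]
shift cm [-0.11 -0.05  0.4 ] turn z 0.25
```

Scaled: 4.33 cm is 0.0433, 3.54 cm is 0.0354.

send_rows(plan=[[[-0.0017,0.0129,0.0002,0,0,0],[-0.0067,0.025,0.0005,0,0,0],[-0.0146,0.0354,0.0007,0,0,0],[-0.025,0.0433,0.001,0,0,0]]])

```text
clock: 15.18
tool_pos: [0.4801, 0.3045, 0.1789]
orientation: [-179.9, -0.0, 77.8]
force: [-14.7, 3.0, 11.4]
opening: 0.0193
gripper_force: 30.0
```

```bash
cat > c.py <<'E'
from h import *
import sys
o=ctrl.get_obs(); A=np.array([.432,.2885]); d=o['tool_pos'][:2]-A
print('r',np.hypot(*d).round(4),'ang cw from +y',np.degrees(np.arctan2(d[0],d[1])).round(1),'z',o['tool_pos'][2].round(4),'F',o['force'].round(1),'open',o['opening'],'t',o['clock'])
if len(sys.argv)>1:
    s=snap('scene',sys.argv[1]); im=s['img']; r=load('s5')['img']
    x0,y0,x1,y1=262,252,312,305
    print('diff>40 in tab area', [(int(x),int(y)) for y,x in np.argwhere(np.abs(im.astype(int)-r).max(2)[260:300,270:310]>50)][:8], (np.abs(im.astype(int)-r).max(2)[260:300,270:310]>50).sum())
    cr=im[y0:y1,x0:x1]; m=cv2.inRange(cv2.cvtColor(cr,cv2.COLOR_RGB2HSV),(15,110,90),(35,255,255)); m[:, :]=m; ys,xs=np.where(m>0)
    print('brass px',len(xs), (xs.mean()+x0,ys.mean()+y0) if len(xs) else '')
E
python3 c.py s6
```

```text
r 0.0506 ang cw from +y 71.6 z 0.1789 F [-14.7   3.   11.4] open 0.01933564972627439 t 15.1833
diff>40 in tab area [(13, 19), (11, 26), (15, 30), (17, 31), (29, 31), (30, 31), (20, 32), (21, 32)] 16
brass px 112 (np.float64(288.2142857142857), np.float64(281.9642857142857))
```

Scaled: -7.54 cm is -0.0754, -7.37 cm is -0.0737.

send_rows(plan=[[[-0.0123,0.004,-0.001,0,0,0],[-0.0254,0.0047,-0.0015,0,0,0],[-0.0383,0.003,-0.0012,0,0,0],[-0.0504,-0.002,-0.001,0,0,0],[-0.0608,-0.0099,-0.0007,0,0,0],[-0.0687,-0.0203,-0.0005,0,0,0],[-0.0737,-0.0324,-0.0002,0,0,0],[-0.0754,-0.0453,0,0,0,0]]])

```text
clock: 15.9
tool_pos: [0.4207, 0.2406, 0.1773]
orientation: [180.0, -0.1, 77.7]
force: [9.2, 7.5, -15.5]
opening: 0.0191
gripper_force: 30.0
```

```bash
python3 c.py s7
```

```text
r 0.0492 ang cw from +y -166.8 z 0.1773 F [  9.2   7.5 -15.5] open 0.019149990703926107 t 15.9
diff>40 in tab area [(26, 0), (26, 1), (27, 1), (26, 2), (27, 2), (28, 2), (29, 2), (27, 3)] 85
brass px 78 (np.float64(287.02564102564105), np.float64(290.5))
```

Scaled: 5.05 cm is 0.0505, -2.5 cm is -0.025.

send_rows(plan=[[[0.002,-0.0129,0.001,0,0,0],[0.0075,-0.025,0.002,0,0,0],[0.0156,-0.035,0.0025,0,0,0],[0.026,-0.0428,0.0028,0,0,0],[0.038,-0.0475,0.003,0,0,0],[0.0505,-0.049,0.0032,0,0,0]]])

```text
clock: 16.45
tool_pos: [0.3825, 0.2985, 0.1755]
orientation: [180.0, 0.2, 77.7]
force: [-2.7, -7.1, 7.5]
opening: 0.0193
gripper_force: 30.0
```

```bash
cat > d.py <<'E'
from h import *
import sys
A=np.array([.432,.2885]);w=np.radians(9);R=np.array([[np.cos(w),-np.sin(w)],[np.sin(w),np.cos(w)]])
def pts(s,z):
    P=lambda dx:proj(s,[[*(A+R@[dx,0]),z]])[0]
    return P(-.021),P(-.033)
def stat(f):
    s=load(f); im=s['img']
    for z in(.091,.084):
        a,b=pts(s,z)
        for q in(a,b):
            u,v=q.round().astype(int); print(f,z,q.round(1),im[v-1:v+2,u-1:u+2].reshape(-1,3).mean(0).round(0),end=' ; ')
    x=im[262:300,262:300].astype(int); h=cv2.cvtColor(im[262:300,262:300],cv2.COLOR_RGB2HSV)
    m=cv2.inRange(h,(12,90,60),(35,255,255)); n,l,st,c=cv2.connectedComponentsWithStats(m)
    print([(st[i].tolist(),(c[i]+262).round(1).tolist()) for i in range(1,n) if st[i,4]>=3])
for f in sys.argv[1:]: stat(f)
E
python3 c.py s8; python3 d.py s5 s7 s8
```

```text
r 0.0505 ang cw from +y -78.6 z 0.1755 F [-2.7 -7.1  7.5] open 0.01932008720695333 t 16.45
diff>40 in tab area [(10, 16), (11, 18), (11, 19), (12, 19), (13, 20), (14, 21), (15, 21), (12, 22)] 110
brass px 103 (np.float64(288.59223300970876), np.float64(280.90291262135923))
s5 0.091 [283.3 281.7] [118. 103.  69.] ; s5 0.091 [277.5 284.8] [138. 127. 105.] ; s5 0.084 [283.4 285. ] [89. 91. 89.] ; s5 0.084 [277.7 288.1] [227. 194. 128.] ; [([19, 15, 5, 7, 18], [282.9, 280.4]), ([9, 23, 29, 15, 189], [279.3, 293.7])]
s7 0.091 [283.3 281.7] [131. 110.  68.] ; s7 0.091 [277.5 284.8] [139. 128. 105.] ; s7 0.084 [283.4 285. ] [96. 93. 80.] ; s7 0.084 [277.7 288.1] [227. 194. 128.] ; [([19, 17, 5, 7, 16], [283.1, 282.0]), ([9, 23, 18, 15, 167], [277.9, 293.3])]
s8 0.091 [283.3 281.7] [131. 112.  67.] ; s8 0.091 [277.5 284.8] [140. 129. 106.] ; s8 0.084 [283.4 285. ] [99. 93. 76.] ; s8 0.084 [277.7 288.1] [227. 194. 128.] ; [([19, 18, 5, 6, 17], [283.1, 282.6]), ([9, 23, 16, 15, 160], [277.6, 293.2])]
```

Scaled: 5 cm is 0.05, 4.83 cm is 0.0483.

send_rows(plan=[[[0.0129,0.0017,-0.0005,0,0,0],[0.025,0.0067,-0.0005,0,0,0],[0.0354,0.0146,-0.0002,0,0,0],[0.0433,0.025,0,0,0,0],[0.0483,0.0371,0.0003,0,0,0],[0.05,0.05,0.0005,0,0,0]]])

```text
clock: 17.0
tool_pos: [0.442, 0.3387, 0.1742]
orientation: [-179.9, 0.0, 77.8]
force: [-8.3, -0.1, 3.8]
opening: 0.0195
gripper_force: 30.0
```

```bash
python3 c.py s9; python3 d.py s9
```

```text
r 0.0512 ang cw from +y 11.3 z 0.1742 F [-8.3 -0.1  3.8] open 0.019527898462716128 t 17.0
diff>40 in tab area [(10, 16), (10, 17), (11, 18), (11, 19), (12, 19), (12, 20), (13, 20), (12, 21)] 141
brass px 94 (np.float64(287.968085106383), np.float64(279.67021276595744))
s9 0.091 [283.3 281.7] [111.  98.  68.] ; s9 0.091 [277.5 284.8] [139. 129. 105.] ; s9 0.084 [283.4 285. ] [109.  97.  71.] ; s9 0.084 [277.7 288.1] [227. 194. 127.] ; [([19, 19, 5, 6, 15], [283.1, 283.3]), ([9, 23, 16, 15, 159], [277.6, 293.3])]
```

Scaled: 3.54 cm is 0.0354, 2.5 cm is 0.025.

send_rows(plan=[[[-0.0017,0.0129,0.0002,0,0,0],[-0.0067,0.025,0.0005,0,0,0],[-0.0146,0.0354,0.0007,0,0,0],[-0.0146,0.0354,0.0007,0,0,0]]])

```text
clock: 17.38
tool_pos: [0.4744, 0.3157, 0.1735]
orientation: [-180.0, -0.0, 77.7]
force: [0.2, -0.2, -1.8]
opening: 0.0193
gripper_force: 30.0
```

```bash
python3 c.py s10; python3 d.py s10
```

```text
r 0.0504 ang cw from +y 57.3 z 0.1735 F [ 0.2 -0.2 -1.8] open 0.01926841265576617 t 17.3833
diff>40 in tab area [(10, 16), (10, 17), (11, 18), (11, 19), (12, 19), (12, 20), (13, 20), (17, 20)] 144
brass px 95 (np.float64(287.7684210526316), np.float64(279.22105263157897))
s10 0.091 [283.3 281.7] [107.  96.  69.] ; s10 0.091 [277.5 284.8] [139. 129. 105.] ; s10 0.084 [283.4 285. ] [120. 105.  69.] ; s10 0.084 [277.7 288.1] [226. 194. 128.] ; [([19, 19, 5, 6, 17], [283.1, 283.6]), ([9, 23, 16, 15, 158], [277.5, 293.3])]
```

Scaled: -3.54 cm is -0.0354, -2.25 cm is -0.0225.

send_rows(plan=[[[-0.0104,0.0079,0.0002,0,0,0],[-0.0225,0.0129,0.0005,0,0,0],[-0.0354,0.0146,0.0007,0,0,0],[-0.0354,0.0146,0.0007,0,0,0]]])

```text
clock: 17.77
tool_pos: [0.4805, 0.2787, 0.1729]
orientation: [180.0, -0.1, 77.7]
force: [0.0, 2.6, -6.8]
opening: 0.0194
gripper_force: 30.0
```

```bash
python3 c.py s11; python3 d.py s11
```

```text
r 0.0495 ang cw from +y 101.5 z 0.1729 F [ 0.   2.6 -6.8] open 0.019357266053589048 t 17.7667
diff>40 in tab area [(10, 16), (10, 17), (11, 18), (11, 19), (12, 19), (11, 20), (12, 20), (13, 20)] 186
brass px 136 (np.float64(285.50735294117646), np.float64(281.70588235294116))
s11 0.091 [283.3 281.7] [132. 118.  73.] ; s11 0.091 [277.5 284.8] [194. 161.  77.] ; s11 0.084 [283.4 285. ] [218. 183.  82.] ; s11 0.084 [277.7 288.1] [165. 137.  81.] ; [([9, 19, 16, 19, 213], [278.5, 291.2])]
```

```bash
python3 -c "
from h import *
a=load('s9')['img'][200:330,240:370];b=load('s11')['img'][200:330,240:370]
cv2.imwrite('pics/c6.png',np.hstack([cv2.resize(a,(400,400),interpolation=2),cv2.resize(b,(400,400),interpolation=2)])[:,:,::-1])"
```

```text
(no output)
```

View pics/c6.png

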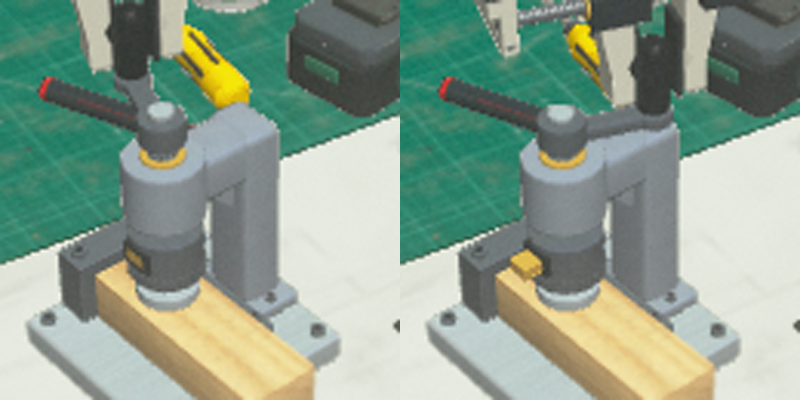

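The right panel shows the tab clearly popped out at (527,263), and the offcut is still home. I open the fingers slightly, lift straight up and back away.

send_rows(plan=[[[0,0,0,0,0,0],[0,0,0,0,0,0],[0,0,0,0,0,0],[0,0,0,0,0,0]]], fingers=0.32)

```text
clock: 18.15
tool_pos: [0.4811, 0.2788, 0.1734]
orientation: [180.0, 0.0, 77.7]
force: [0.4, -0.4, -0.3]
opening: 0.0276
gripper_force: 0.0
```

Scaled: -12 cm is -0.12, -11 cm is -0.11.

send_rows(plan=[[[0,0,-0.01,0,0,0],[0,0,-0.03,0,0,0],[0,0,-0.06,0,0,0],[0,0,-0.09,0,0,0],[0,0,-0.11,0,0,0],[0,0,-0.12,0,0,0],[0,0,-0.12,0,0,0],[0,0,-0.12,0,0,0]]])

```text
clock: 18.82
tool_pos: [0.4808, 0.2786, 0.2932]
orientation: [-180.0, -0.0, 77.7]
force: [-0.4, 1.0, -0.7]
opening: 0.028
gripper_force: 0.0
```

```bash
python3 c.py s12; python3 d.py s12; python3 -c "
from h import *
a=load('s11')['img'].astype(int);b=load('s12')['img'].astype(int)
print('jig/offcut change px',(np.abs(a-b).max(2)[285:335,250:350]>40).sum())"
```

```text
r 0.0498 ang cw from +y 101.4 z 0.2932 F [-0.4  1.  -0.7] open 0.028016992975211825 t 18.8167
diff>40 in tab area [(10, 16), (10, 17), (11, 18), (11, 19), (12, 19), (11, 20), (12, 20), (13, 20)] 186
brass px 138 (np.float64(285.7608695652174), np.float64(281.97826086956525))
s12 0.091 [283.3 281.7] [134. 119.  74.] ; s12 0.091 [277.5 284.8] [193. 160.  75.] ; s12 0.084 [283.4 285. ] [217. 183.  80.] ; s12 0.084 [277.7 288.1] [165. 138.  81.] ; [([9, 19, 16, 19, 212], [278.5, 291.1])]
jig/offcut change px 0
```

```bash
python3 -c "
from plant import ctrl
print(ctrl.close_job())"
```

```text
the job is handed in; nothing more can be done
None
```

The job is handed in: the offcut is home against the bush block and fence and clamped, the tab popped within the last 45° of cranking and I stopped there, and the gripper is clear; the judge's verdict was not shown.

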